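# Bring the flip markers on the parts bins up to date

## Robot

A 6-joint arm with a two-finger parallel gripper is mounted at the origin on a cart in front of the work surface, level with it; the furniture and walls round the work are solid. World frame = base frame: x ahead of the robot, y to its left, z up, the work surface at z = 0. Lengths are in m, angles in rad, forces in N, time in s.
With the tool pointing down it reaches from about 0.375 to 0.925 m from the base axis. Payload 5.7 kg.
Tool frame: the origin (TCP) lies at the very end of the fingers, on their centre line; the grasp point (between the pads) lies 19 mm behind it; z points along the fingers, y is the line along which they close (so a half turn about z gives the same grasp; the last joint's range is limited). The gripper opens to 85 mm and grips with 20 to 120 N. Pads are 22 mm wide; open, the fingers measure 114 mm over their backs; the gripper's body (76 mm by 85 mm) begins 54 mm behind the grasp point. The pads swing forward as they close: fully open they stand 13 mm farther back than shut.
Start: joints at [-1.343, 0.359, 1.51, -0, 1.272, -0.115], TCP at [0.202, -0.565, 0.197] pointing down, gripper open.
Joint ranges: [-2.97, 2.97], [-1.01, 2.36], [0.21, 2.38], [-0.96, 4.11], [0.2, 2.71], [-2.98, 2.98]. Speed limits (rad/s): [2.39, 2.39, 3.14, 3.14, 3.14, 3.14].

## Interface

Orientations are given as a 3x3 rotation matrix whose columns are the frame's x, y, z axes.
In Python, from plant import get_state, camera, get_calibration, close_job gives the robot as it stands.
- The arm moves only by the tool send_rows, never from a script. Its argument "motion" is text: rows parted by semicolons, each of 5 numbers parted by spaces: the shift along the tool's x, y, z in mm, then the turn about the tool's z in degrees, then the gripper command: -1 is shut, 1 is fully open, values between are in proportion. A call has 1 to 12 rows; each row shifts and turns the commanded pose from where the row before left it, along the tool's axes as they then stand; what a row does not reach is not made up. A row lasts 1/10 s, in which the tool goes at most 50 mm and 8.59 degrees, less where a joint would pass 70% of its speed; a pose out of reach is approached as far as the arm can. A call with a gripper value outside its range is refused whole. The fingers move at their own pace and stop on an object; "newtons" is the grip in N (left out, the last holds). Time passes only in rows, so rows that do not move let the fingers close. It gives the time, the measured TCP pose, the force, the opening and the grip force at its end, in the units of the state.
- get_state(): the state, without advancing time (a new reading comes with each control period).
- camera(name): name is "side" or "top"; returns the picture (400x640x3 uint8, red, green, blue); there is no depth.
- get_calibration(name): a dict with "intrinsics" (3x3 intrinsics, pixels), "origin" and "orientation" of the camera in the world. Camera axes: x right, y down, z forward; pixel columns grow to the right and rows downward; lengths in m; the calibration is good to about 2 mm. A picture is of the moment at which its call begins. get_calibration takes no time and is no camera call.
- close_job(): hands the job in; it is judged then, once.
The state is a dict: "clock": time; "q": joint angles; "dq": joint speeds; "effort": joint torques, N m; "ee_pos": TCP position; "tool_rot": TCP orientation; "force": force on the tool from outside, world axes, zero at the start; "torque": the same for the moment, N m; "gripper_width": finger opening in m; "finger_force": force on a finger pad.
Only numpy, scipy, OpenCV 4.12 (cv2) and the standard library are available. Lean on these libraries where they do the work, as an engineer would, in place of code of your own. Each camera call takes 0.05 s, during which the arm holds its last target. There are 200 camera calls.

## Task

Bring the flip markers on the fronts of three of the parts bins up to date: a marker must show all red on an empty bin and all green on a bin with parts in it, so turn the empty bin's marker to red and that of the newly refilled bin of lugs to green, and leave the blue bin's marker as it is. Push each of these two leaves up by its overhanging lip, swing it right over its hinge and press it down fully flat on the other half, all by pushing: do not pinch a leaf or press hard. Do not shift the loose tools and the pen that lie about.

Things in the scene. Friction and masses are not known exactly. Their poses are not given: they have to be found in the camera images.
- empty_bin: Red stacking bin with nothing in it. 158 mm deep, 115 mm wide, 74 mm high, front lip 34 mm high, open front towards the robot; fixed to the bench. Origin at the centre of its underside, x away from the robot, y left, z up. A flip marker is clipped to its front lip. It starts green.
- lug_bin: Red stacking bin with loose terminal lugs in it. 158 mm deep, 115 mm wide, 74 mm high, front lip 34 mm high, open front towards the robot; fixed to the bench. Origin at the centre of its underside, x away from the robot, y left, z up. A flip marker is clipped to its front lip. It starts red.
- plug_bin: Blue stacking bin with white and black line plugs in it. 158 mm deep, 115 mm wide, 74 mm high, front lip 34 mm high, open front towards the robot; fixed to the bench. Origin at the centre of its underside, x away from the robot, y left, z up. A flip marker is clipped to its front lip. It starts green, which is right.
- empty_pivot (a point): Middle of the hinge pin of the empty red bin's marker, 70 mm above the bench, 110 mm in front of the bin's centre. Axes turn with the bin: x along the pin, away from the robot; y left; z up. The marker is a level board 82 mm wide, 52 mm deep, top 66 mm above the bench; one stiff leaf (46 mm deep, 3 mm thick, reaching 68 mm from the pin) turns on it like a book's page and covers one half.
- empty_leaf (a joint): Empty red bin's marker's leaf: 0 = flat on the left (+y) half, marker all green; 1.571 = standing straight up; 3.142 = flat on the right (-y) half, all red; stops at both ends. Stiff hinge: the leaf stays at whatever angle it is left (about 0.5 N at the lip moves it).
- empty_lip (a point): Empty red bin's marker: middle of the outer edge of the white plastic lip (46 mm long, 18 mm wide, 4.5 mm thick) at the leaf's free end, 68 mm from the hinge pin; moves with the leaf. The last 27 mm of the leaf overhang the board's side, free air below down to the bench.
- lug_pivot (a point): Middle of the hinge pin of the lug bin's marker, 70 mm above the bench, 110 mm in front of the bin's centre. Axes turn with the bin: x along the pin, away from the robot; y left; z up. Same kind of marker as on the empty bin.
- lug_leaf (a joint): Lug bin's marker's leaf: 0 = flat on the left (+y) half, marker all green; 1.571 = standing straight up; 3.142 = flat on the right (-y) half, all red; stops at both ends. Stiff hinge: the leaf stays at whatever angle it is left (about 0.5 N at the lip moves it).
- lug_lip (a point): Lug bin's marker: middle of the outer edge of the white plastic lip (46 mm long, 18 mm wide, 4.5 mm thick) at the leaf's free end, 68 mm from the hinge pin; moves with the leaf. The last 27 mm of the leaf overhang the board's side, free air below down to the bench.
- plug_pivot (a point): Middle of the hinge pin of the blue bin's marker, 70 mm above the bench, 110 mm in front of the bin's centre. Axes turn with the bin: x along the pin, away from the robot; y left; z up. Same kind of marker as on the empty bin.
- plug_leaf (a joint): Blue bin's marker's leaf: 0 = flat on the left (+y) half, marker all green; 1.571 = standing straight up; 3.142 = flat on the right (-y) half, all red; stops at both ends. Stiff hinge: the leaf stays at whatever angle it is left (about 0.5 N at the lip moves it).
- pliers: Teal pliers, 49x127x11 mm, lying loose on the bench, origin under the middle. Leave alone.
- driver: Small red screwdriver, 12x108x12 mm, lying loose on the bench, origin under the middle. Leave alone.
- cutter: Small yellow cutters, 59x120x11 mm, lying loose on the bench, origin under the middle. Leave alone.
- pen: White and black felt-tip pen, 15x126x16 mm, lying loose on the bench, origin under the middle. Leave alone.

How it is judged:
At the end, for the whole second after the job is handed in: The empty bin's leaf lies flat on the right half (all red), the lug bin's and the blue bin's leaves lie flat on the left half (all green), each within 0.09 rad (6 mm at the lip); each loose tool and the pen within 20 mm of where it lay (value of joint empty_leaf above 3.05159 rad and value of joint each of lug_leaf, plug_leaf below 0.09 rad and distance of each of pliers, driver, cutter, pen from where it was at the start of the episode below 0.02 m); the robot touches nothing.
It fails at once if the blue bin's marker, which is right, is turned (its leaf rises more than 0.35 rad) (value of joint plug_leaf above 0.35 rad).
It fails at once if a marker or its bin is pinched or pressed hard (more than 38 N from the fingers) (contact force between the fingers and empty_bin above 38 N or contact force between the fingers and lug_bin above 38 N or contact force between the fingers and plug_bin above 38 N).
It fails at once if a loose tool or the pen is lifted or shifted by more than 20 mm (distance of any of pliers, driver, cutter, pen from where it was at the start of the episode above 0.02 m).
It also fails if it takes over 48 s, if anything falls off the work surface, if the arm or the gripper's body presses on something with over 40 N, if the wrist force passes 120 N, or if a joint passes its speed limit or range.

## Working session

There is one attempt and no reset: what is moved stays moved. The work goes in short steps, Python scripts to look and compute and a tool call to move; the robot and the scene stay as the last step left them, time stands still between calls to the robot, and variables do not carry over. Pictures are saved under pics/ and viewed, at most 10 in all, crops included, and the job is handed in when it is done.

Besides the shell and the picture viewer there is one more tool, called in YAML: its name, and indented under it one key for each argument. send_rows: Moves the arm, as the interface text tells. Its arguments: {"type":"object","properties":{"motion":{"type":"string"},"newtons":{"type":"number"}},"required":["motion"]}

```bash
mkdir -p pics; python3 - <<'E'
from plant import *
import cv2
for n in("top","side"):
    cv2.imwrite(f"pics/{n}0.png",camera(n)[:,:,::-1]); print(n,get_calibration(n))
s=get_state();print(s["clock"],s["ee_pos"],s["tool_rot"],s["force"])
E
```

```text
top {'intrinsics': array([[371.36305461,   0.        , 329.4242715 ],
       [  0.        , 371.36305461, 201.80209361],
       [  0.        ,   0.        ,   1.        ]]), 'origin': array([0.22864231, 0.13711094, 1.03379836]), 'orientation': array([[ 2.13014688e-02, -9.69242617e-01,  2.45183598e-01],
       [-9.99762626e-01, -2.17732025e-02,  7.86743606e-04],
       [ 4.57588668e-03, -2.45142157e-01, -9.69476345e-01]])}
side {'intrinsics': array([[378.47196775,   0.        , 319.84881937],
       [  0.        , 378.47196775, 198.09080338],
       [  0.        ,   0.        ,   1.        ]]), 'origin': array([0.05195554, 1.03702797, 0.97549842]), 'orientation': array([[-0.90937068, -0.29166628,  0.29660705],
       [-0.41591986,  0.62471279, -0.66086655],
       [ 0.00745827, -0.72433743, -0.6894053 ]])}
0.1 [ 0.20151715 -0.564415    0.19622237] [[ 9.41833978e-01  3.36078320e-01 -3.46439287e-04]
 [ 3.36078418e-01 -9.41832539e-01  1.66265759e-03]
 [ 2.32495375e-04 -1.68237818e-03 -9.99998558e-01]] [-0.32775024  1.3378199   0.520032  ]
```

View pics/top0.png

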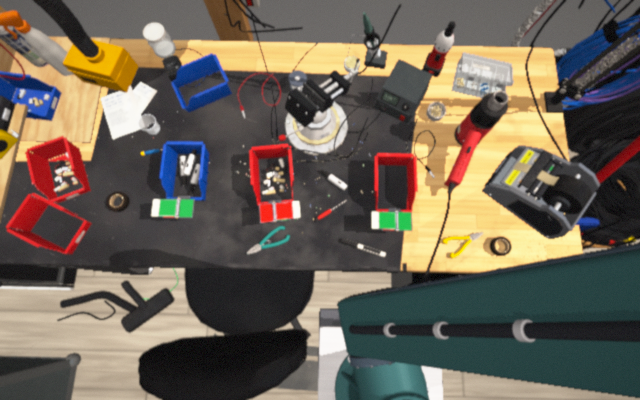

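View pics/side0.png

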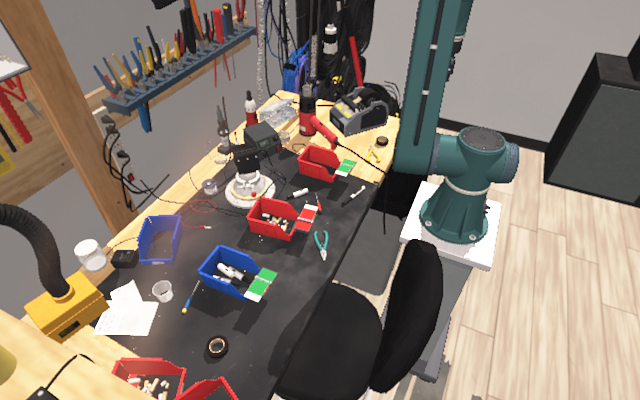

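Top view: empty bin's marker at about (391,220) green, lug bin's at (280,211) red, blue bin's at (172,208) green. Pliers at (270,240), driver at (331,209), pen at (362,246), cutters at (461,243). I'll enlarge the marker area to measure it.

```bash
cat > h.py <<'E'
import numpy as np
from plant import *
def ray(n,u,v,z):
    c=get_calibration(n);d=c["orientation"]@np.linalg.inv(c["intrinsics"])@[u,v,1];o=c["origin"]
    return o+d*(z-o[2])/d[2]
def proj(n,p):
    c=get_calibration(n);q=c["intrinsics"]@c["orientation"].T@(np.array(p)-c["origin"]);return q[:2]/q[2]
E
python3 - <<'E'
import cv2
i=cv2.imread("pics/top0.png")
a=cv2.resize(i[185:260,235:435],None,fx=4,fy=4,interpolation=cv2.INTER_CUBIC)
s=cv2.imread("pics/side0.png")
b=cv2.resize(s[140:265,240:375],None,fx=4,fy=4,interpolation=cv2.INTER_CUBIC)[:,:]
cv2.imwrite("pics/a.png",a);cv2.imwrite("pics/b.png",b)
import numpy as np
from h import *
hsv=cv2.cvtColor(i,cv2.COLOR_BGR2HSV)
g=cv2.inRange(hsv,(45,120,80),(75,255,255))
n,l,st,ce=cv2.connectedComponentsWithStats(g)
for k in range(1,n):
    if st[k,4]>80:
        pts=np.argwhere(l==k)[:,::-1].astype(np.float32);w=np.array([ray("top",*p,.068)[:2] for p in pts],np.float32)
        print(st[k],cv2.minAreaRect(w),w.mean(0))
r=cv2.inRange(hsv,(0,120,80),(8,255,255))|cv2.inRange(hsv,(172,120,80),(180,255,255))
r[:202]=0
n,l,st,ce=cv2.connectedComponentsWithStats(r)
for k in range(1,n):
    if st[k,4]>80 and 250<st[k,0]<320:
        pts=np.argwhere(l==k)[:,::-1].astype(np.float32);w=np.array([ray("top",*p,.068)[:2] for p in pts],np.float32)
        print(st[k],cv2.minAreaRect(w),w.mean(0))
E
```

```text
[179 199  14  18 221] ((0.44875356554985046, 0.520577609539032), (0.046594295650720596, 0.03377411141991615), 1.276343584060669) [0.44786632 0.5205304 ]
[159 200  17  15 225] ((0.4489695131778717, 0.5702754259109497), (0.038390640169382095, 0.03994150832295418), 1.277783751487732) [0.4489281  0.57006353]
[379 212  17  16 235] ((0.4280078411102295, -0.015484688803553581), (0.04055618494749069, 0.04207071289420128), 1.2792826890945435) [ 0.42713234 -0.01600155]
[399 212  12  18 206] ((0.4259389042854309, -0.062255579978227615), (0.029288677498698235, 0.046208254992961884), 88.58871459960938) [ 0.4254043  -0.06196674]
[256 202  17  21 273] ((0.4413641393184662, 0.31157201528549194), (0.05576111748814583, 0.04281562939286232), 3.390028476715088) [0.44225138 0.30799356]
[276 202  17  18 272] ((0.44715720415115356, 0.2588164806365967), (0.046189192682504654, 0.04256151244044304), 6.146413326263428) [0.44695124 0.25870314]
[317 209  15  11  84] ((0.43927186727523804, 0.15205660462379456), (0.014275590889155865, 0.04233013838529587), 35.56417465209961) [0.43934155 0.15191635]
```

View pics/a.png

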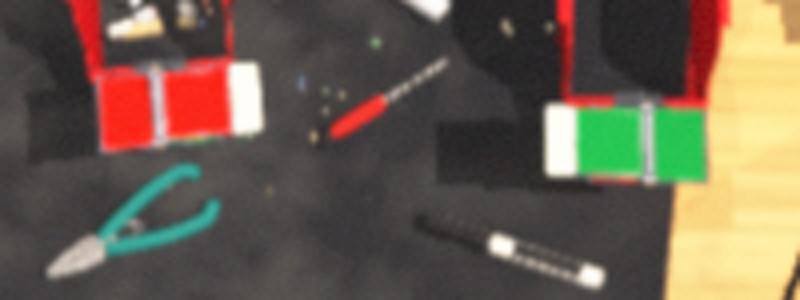

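View pics/b.png

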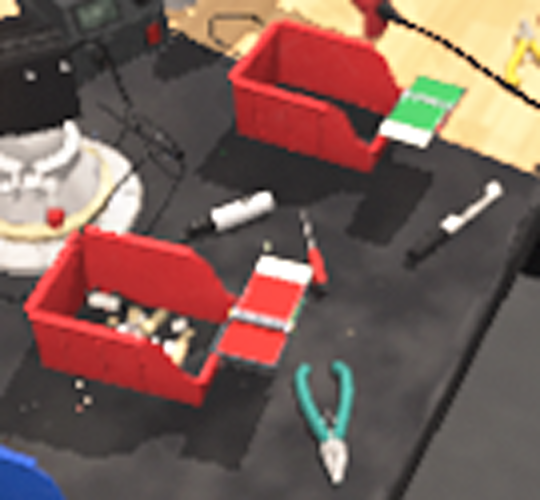

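Crop a: the empty bin's pin is at about (396.8,220.8) with its lip edge on the left at (371.4,220). The lug bin's pin is at (274.5,211.3) with its lip edge on the right at (300.5,209.5). I'll turn the tool so its x points along world +y and shut the gripper, then use it as a blunt finger. I'm working out the targets in the same step.

send_rows:
  motion: "0 0 0 -7.8 -1;0 0 0 -7.8 -1;0 0 0 -7.8 -1;0 0 0 -7.8 -1;0 0 0 -7.8 -1;0 0 0 -7.8 -1;0 0 0 -7.8 -1;0 0 0 -7.8 -1;0 0 0 -8 -1;0 0 0 0 -1"

```text
clock: 1.1
ee_pos: [0.2016, -0.5647, 0.1965]
tool_rot: [[-0.002, 1.0, -0.0], [1.0, 0.002, 0.001], [0.001, -0.0, -1.0]]
force: [0.8, -0.1, -0.3]
gripper_width: -0.0001
finger_force: 0.0
```

```bash
python3 - <<'E'
from h import *
for nm,u,v in[("e_pin_back",396.9,211),("e_pin_front",396.6,230),("e_lip_back",371.3,211.5),("e_lip_front",371.8,229),("l_pin_back",273.7,202),("l_pin_front",275.2,220.5),("l_lip_back",300,201),("l_lip_front",300.5,218)]:
    print(nm,ray("top",u,v,.070).round(4))
# side crop points
for nm,x,y in[("e_lip_front",432,145),("e_lip_back",380,138),("l_lip_back",262,257),("l_lip_front",312,262)]:
    print(nm,ray("side",240+x/4,140+y/4,.070).round(4))
s=get_state();print(s["clock"],s["ee_pos"],s["tool_rot"].round(3),s["force"],s["q"])
E
```

```text
e_pin_back [ 0.4512 -0.0423  0.07  ]
e_pin_front [ 0.3999 -0.0403  0.07  ]
e_lip_back [0.4483 0.0259 0.07  ]
e_lip_front [0.4011 0.0249 0.07  ]
l_pin_back [0.4685 0.2869 0.07  ]
l_pin_front [0.4182 0.28   0.07  ]
l_lip_back [0.4728 0.2167 0.07  ]
l_lip_front [0.4265 0.2135 0.07  ]
e_lip_front [0.3959 0.0185 0.07  ]
e_lip_back [0.4434 0.0296 0.07  ]
l_lip_back [0.4732 0.2174 0.07  ]
l_lip_front [0.432  0.2049 0.07  ]
1.1 [ 0.20160434 -0.56466324  0.19651105] [[-0.002  1.    -0.   ]
 [ 1.     0.002  0.001]
 [ 0.001 -0.    -1.   ]] [ 0.78454619 -0.13110988 -0.25876959] [-1.34305970e+00  3.59189380e-01  1.51098707e+00  3.36310869e-05
  1.27248009e+00 -1.34501224e+00]
```

send_rows:
  motion: "45 18.6 0 0 -1;45 18.6 0 0 -1;45 18.6 0 0 -1;45 18.6 0 0 -1;45 18.6 0 0 -1;45 18.6 0 0 -1;45 18.6 0 0 -1;45 18.6 0 0 -1;45 18.6 0 0 -1;45 18.6 0 0 -1;45 18.6 0 0 -1;45 18.6 0 0 -1"

```text
clock: 2.3
ee_pos: [0.4248, -0.0229, 0.1972]
tool_rot: [[0.004, 1.0, 0.0], [1.0, -0.004, -0.0], [-0.0, 0.0, -1.0]]
force: [1.5, -1.0, 0.1]
gripper_width: 0.0
finger_force: 0.0
```

send_rows:
  motion: "30 0 0 0 -1;30 0 0 0 -1;27 0 10 0 -1;0 0 40 0 -1;0 0 40 0 -1;0 0 40 0 -1;0 0 5 0 -1;0 0 0 0 -1"

```text
clock: 3.1
ee_pos: [0.4234, 0.0621, 0.0616]
tool_rot: [[0.001, 1.0, -0.003], [1.0, -0.001, 0.0], [0.0, -0.003, -1.0]]
force: [0.3, -0.6, 0.7]
gripper_width: -0.0002
finger_force: 0.0
```

```bash
python3 - <<'E'
from h import *
import cv2
a=camera("top")[170:270,320:440,::-1];b=camera("side")[120:220,270:390,::-1]
cv2.imwrite("pics/c.png",np.vstack([cv2.resize(x,(480,300) if 0 else (360,300),interpolation=cv2.INTER_CUBIC) for x in(a,b)]))
s=get_state();print(s["clock"],s["ee_pos"],s["force"])
E
```

```text
3.2 [0.42576614 0.06203163 0.06337229] [-0.26564867 -0.44225332  0.42959481]
```

View pics/c.png

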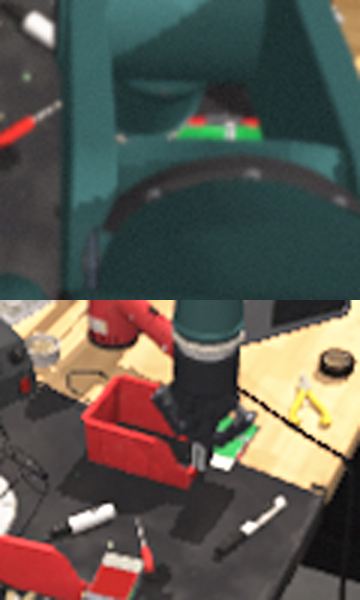

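The side view shows the shut fingers just outside the white lip, at about (205,450) in the composite. Next I creep inward until it touches.

send_rows:
  motion: "-8 0 5 0 -1;-8 0 0 0 -1;-4 0 0 0 -1;-2 0 0 0 -1;0 0 0 0 -1"

```text
clock: 3.7
ee_pos: [0.4246, 0.0397, 0.0573]
tool_rot: [[0.0, 1.0, 0.0], [1.0, -0.0, 0.0], [0.0, 0.0, -1.0]]
force: [0.0, 0.2, 0.1]
gripper_width: -0.0004
finger_force: 0.0
```

send_rows:
  motion: "-2 0 0 0 -1;-1 0 0 0 -1;0 0 0 0 -1"

```text
clock: 4.0
ee_pos: [0.4244, 0.0371, 0.057]
tool_rot: [[-0.001, 1.0, -0.0], [1.0, 0.001, 0.0], [0.0, -0.0, -1.0]]
force: [0.1, 0.2, -0.3]
gripper_width: 0.0004
finger_force: 0.0
```

send_rows:
  motion: "-1 0 0 0 -1;-1 0 0 0 -1;0 0 0 0 -1"

```text
clock: 4.3
ee_pos: [0.4244, 0.0351, 0.057]
tool_rot: [[-0.001, 1.0, -0.0], [1.0, 0.001, 0.0], [0.0, -0.0, -1.0]]
force: [-0.5, -0.1, 0.3]
gripper_width: -0.0002
finger_force: 0.0
```

send_rows:
  motion: "-1 0 0 0 -1;0 0 0 0 -1"

```text
clock: 4.5
ee_pos: [0.4244, 0.034, 0.057]
tool_rot: [[-0.001, 1.0, -0.0], [1.0, 0.001, 0.0], [0.0, -0.0, -1.0]]
force: [0.6, 0.0, -0.2]
gripper_width: -0.0002
finger_force: 0.0
```

send_rows:
  motion: "-1 0 0 0 -1;-1 0 0 0 -1;0 0 0 0 -1"

```text
clock: 4.8
ee_pos: [0.4245, 0.032, 0.057]
tool_rot: [[-0.001, 1.0, 0.0], [1.0, 0.001, 0.0], [0.0, 0.0, -1.0]]
force: [-0.5, -0.3, -0.3]
gripper_width: 0.0001
finger_force: 0.0
```

send_rows:
  motion: "-1 0 0 0 -1;-1 0 0 0 -1;0 0 0 0 -1"

```text
clock: 5.1
ee_pos: [0.4245, 0.03, 0.057]
tool_rot: [[-0.001, 1.0, 0.0], [1.0, 0.001, 0.0], [0.0, 0.0, -1.0]]
force: [-0.1, -0.2, 0.5]
gripper_width: -0.0004
finger_force: 0.0
```

```bash
python3 - <<'E'
from h import *
import cv2
i=camera("side")[:,:,::-1].copy()
print(proj("side",get_state()["ee_pos"]))
cv2.imwrite("pics/d.png",cv2.resize(i[135:195,300:380],None,fx=8,fy=8,interpolation=cv2.INTER_CUBIC))
E
```

```text
[339.52501227 178.63700439]
```

View pics/d.png

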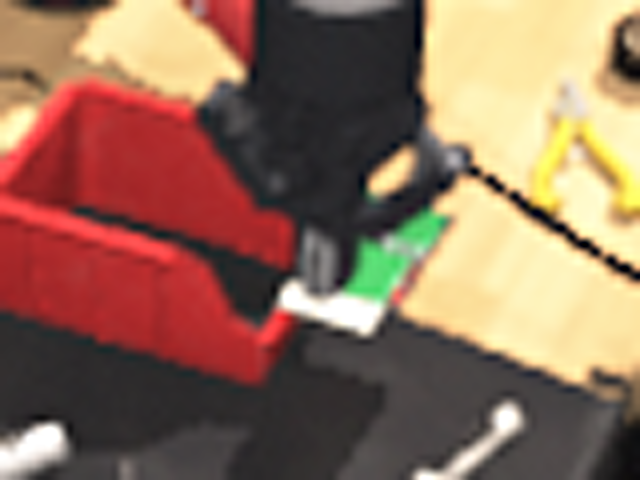

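```bash
python3 - <<'E'
from h import *
print(proj("side",[.4258,.062,.063]))
for p,y in[((339.7,171.8),.030),((336.7,176.7),.062)]:
  for z in(.057,.07,.08,.09,.1,.11): print(p,y,ray("side",*p,z).round(4))
s=get_state();print(s["q"])
E
```

```text
[335.9149163  182.45425421]
(339.7, 171.8) 0.03 [ 0.439  -0.0071  0.057 ]
(339.7, 171.8) 0.03 [0.4336 0.0076 0.07  ]
(339.7, 171.8) 0.03 [0.4294 0.019  0.08  ]
(339.7, 171.8) 0.03 [0.4251 0.0304 0.09  ]
(339.7, 171.8) 0.03 [0.4209 0.0418 0.1   ]
(339.7, 171.8) 0.03 [0.4167 0.0531 0.11  ]
(336.7, 176.7) 0.062 [0.4383 0.0242 0.057 ]
(336.7, 176.7) 0.062 [0.4328 0.0385 0.07  ]
(336.7, 176.7) 0.062 [0.4286 0.0496 0.08  ]
(336.7, 176.7) 0.062 [0.4244 0.0606 0.09  ]
(336.7, 176.7) 0.062 [0.4202 0.0716 0.1   ]
(336.7, 176.7) 0.062 [0.416  0.0826 0.11  ]
[-9.20735954e-02  3.14139038e-01  2.03216587e+00  1.09183042e-04
  7.95355426e-01 -9.27698396e-02]
```

The picture shows the fingertip at pixel (339.7,171.5), on the near side of the lip and above it. That ray puts the tip about 30 mm higher than the reported TCP, which also explains why there was no contact. I'll back out, go lower and approach again.

send_rows:
  motion: "20 0 0 0 -1;0 0 25 0 -1;0 0 5 0 -1;-6 0 0 0 -1;-4 0 0 0 -1;-1 0 0 0 -1;0 0 0 0 -1"

```text
clock: 5.85
ee_pos: [0.4245, 0.0396, 0.0276]
tool_rot: [[0.002, 1.0, 0.0], [1.0, -0.002, 0.002], [0.002, 0.0, -1.0]]
force: [-0.6, 7.7, 1.0]
gripper_width: 0.0001
finger_force: 3.5
```

send_rows:
  motion: "-1 0 0 0 -1;-1 0 0 0 -1;0 0 0 0 -1"

```text
clock: 6.15
ee_pos: [0.4245, 0.0394, 0.0277]
tool_rot: [[0.003, 1.0, 0.001], [1.0, -0.003, 0.005], [0.005, 0.0, -1.0]]
force: [0.8, 17.9, 0.2]
gripper_width: -0.0004
finger_force: 9.2
```

Contact is at TCP y≈0.0395 with about 6 N/mm. Now I lift by friction along the hinge arc with a light inward bias.

send_rows:
  motion: "1 0 -3 0 -1;-0.3 0 -4 0 -1;-0.6 0 -5 0 -1;0 0 0 0 -1"

```text
clock: 6.55
ee_pos: [0.4245, 0.0378, 0.0401]
tool_rot: [[0.001, 1.0, 0.001], [1.0, -0.001, 0.002], [0.002, 0.001, -1.0]]
force: [-0.8, 7.5, 0.9]
gripper_width: 0.0001
finger_force: 3.8
```

It's rising with the finger: y has followed the arc. Continue.

send_rows:
  motion: "-1.4 0 -6 0 -1;-2 0 -6 0 -1;-2.7 0 -6 0 -1;0 0 0 0 -1"

```text
clock: 6.95
ee_pos: [0.4248, 0.0309, 0.0581]
tool_rot: [[0.0, 1.0, 0.001], [1.0, -0.0, 0.001], [0.001, 0.001, -1.0]]
force: [-1.7, 5.9, 3.0]
gripper_width: 0.0
finger_force: 2.8
```

```bash
python3 - <<'E'
from h import *
import cv2
i=camera("side")[:,:,::-1].copy()
cv2.imwrite("pics/e.png",cv2.resize(i[135:195,300:380],None,fx=8,fy=8,interpolation=cv2.INTER_CUBIC))
E
```

```text
(no output)
```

View pics/e.png

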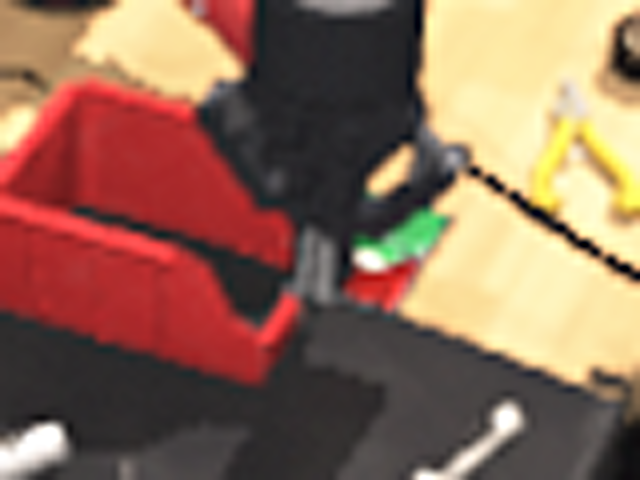

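The lip (370,258) has lifted and the red shows beneath it. Continue along the arc to about 86°.

send_rows:
  motion: "-3.4 0 -6.2 0 -1;-4.1 0 -5.9 0 -1;-4.7 0 -5.3 0 -1;-5.2 0 -4.9 0 -1;-5.7 0 -4.3 0 -1;0 0 0 0 -1"

```text
clock: 7.6
ee_pos: [0.425, 0.007, 0.0841]
tool_rot: [[0.0, 1.0, 0.001], [1.0, -0.0, -0.001], [-0.001, 0.001, -1.0]]
force: [0.4, 0.0, -0.3]
gripper_width: 0.0001
finger_force: 0.0
```

send_rows:
  motion: "-6.1 0 -3.6 0 -1;-6.4 0 -3 0 -1;-6.8 0 -2.4 0 -1;-7 0 -1.6 0 -1;-7 0 -0.8 0 -1;0 0 0 0 -1"

```text
clock: 8.2
ee_pos: [0.4248, -0.0263, 0.0951]
tool_rot: [[0.0, 1.0, 0.0], [1.0, -0.0, -0.0], [-0.0, 0.0, -1.0]]
force: [-0.3, -0.1, 0.6]
gripper_width: 0.0003
finger_force: 0.0
```

send_rows:
  motion: "-12.4 0 1 0 -1;-9.5 0 2.5 0 -1;-8.8 0 4.1 0 -1;-8 0 5.6 0 -1;-6.9 0 6.9 0 -1;0 0 0 0 -1"

```text
clock: 8.8
ee_pos: [0.4238, -0.0716, 0.0739]
tool_rot: [[0.0, 1.0, -0.002], [1.0, -0.0, 0.0], [0.0, -0.002, -1.0]]
force: [0.1, 0.4, 0.8]
gripper_width: -0.0002
finger_force: 0.0
```

send_rows:
  motion: "-5.6 0 8 0 -1;-4.1 0 8.8 0 -1;-2.2 0 7.6 0 -1;0 0 4 0 -1;0 0 0 0 -1"

```text
clock: 9.3
ee_pos: [0.4238, -0.0825, 0.0457]
tool_rot: [[-0.001, 1.0, -0.002], [1.0, 0.001, 0.001], [0.001, -0.002, -1.0]]
force: [-0.8, 0.3, 0.5]
gripper_width: -0.0003
finger_force: 0.0
```

Now press down gently until the force rises.

send_rows:
  motion: "0 0 2 0 -1;0 0 1 0 -1;0 0 0 0 -1"

```text
clock: 9.6
ee_pos: [0.4246, -0.0827, 0.0436]
tool_rot: [[-0.001, 1.0, 0.0], [1.0, 0.001, 0.0], [0.0, 0.0, -1.0]]
force: [0.7, 0.3, 0.3]
gripper_width: -0.0
finger_force: 0.0
```

send_rows:
  motion: "0 0 1 0 -1;0 0 1 0 -1;0 0 0 0 -1"

```text
clock: 9.9
ee_pos: [0.4246, -0.0828, 0.0415]
tool_rot: [[-0.001, 1.0, 0.0], [1.0, 0.001, 0.0], [0.0, 0.0, -1.0]]
force: [0.7, -0.2, 0.0]
gripper_width: 0.0
finger_force: 0.0
```

send_rows:
  motion: "0 0 1 0 -1;0 0 1 0 -1;0 0 0 0 -1"

```text
clock: 10.2
ee_pos: [0.4245, -0.0828, 0.0394]
tool_rot: [[-0.001, 1.0, -0.0], [1.0, 0.001, 0.0], [0.0, -0.0, -1.0]]
force: [0.7, 0.3, -0.4]
gripper_width: 0.0001
finger_force: 0.0
```

send_rows:
  motion: "0 0 1 0 -1;0 0 0 0 -1"

```text
clock: 10.4
ee_pos: [0.4244, -0.0827, 0.0384]
tool_rot: [[-0.001, 1.0, -0.0], [1.0, 0.001, 0.0], [0.0, -0.0, -1.0]]
force: [-0.8, 0.1, -0.8]
gripper_width: 0.0002
finger_force: 0.0
```

send_rows:
  motion: "0 0 1 0 -1;0 0 0 0 -1"

```text
clock: 10.6
ee_pos: [0.4246, -0.0828, 0.0377]
tool_rot: [[-0.001, 1.0, 0.0], [1.0, 0.001, 0.0], [0.0, 0.0, -1.0]]
force: [-0.6, -0.0, 5.4]
gripper_width: -0.0001
finger_force: 2.4
```

Contact, about 5 N. One more press, then I lift off and look.

send_rows:
  motion: "0 0 1 0 -1;0 0 1 0 -1;0 0 0 0 -1"

```text
clock: 10.9
ee_pos: [0.4248, -0.0829, 0.0368]
tool_rot: [[-0.001, 1.0, 0.001], [1.0, 0.001, -0.0], [-0.0, 0.001, -1.0]]
force: [-4.0, 2.0, 22.1]
gripper_width: 0.0001
finger_force: 11.1
```

send_rows:
  motion: "0 0 -20 0 -1;0 0 -45 0 -1;30 0 -15 0 -1;40 0 0 0 -1;45 0 0 0 -1;45 0 0 0 -1;0 0 0 0 -1"

```text
clock: 11.6
ee_pos: [0.4237, 0.0817, 0.1156]
tool_rot: [[-0.006, 1.0, 0.0], [1.0, 0.006, 0.002], [0.002, 0.0, -1.0]]
force: [-0.3, -0.4, 0.8]
gripper_width: -0.0
finger_force: 0.0
```

```bash
python3 - <<'E'
from h import *
import cv2
a=camera("side")[120:220,270:390,::-1];b=camera("top")[170:270,330:450,::-1]
cv2.imwrite("pics/f.png",np.hstack([cv2.resize(x,(400,333),interpolation=cv2.INTER_CUBIC) for x in(a,b)]))
s=get_state();print(s["clock"],s["ee_pos"],s["force"])
E
```

```text
11.7 [0.42409988 0.07801931 0.11544722] [-0.11519448  0.12134204 -0.53006883]
```

View pics/f.png

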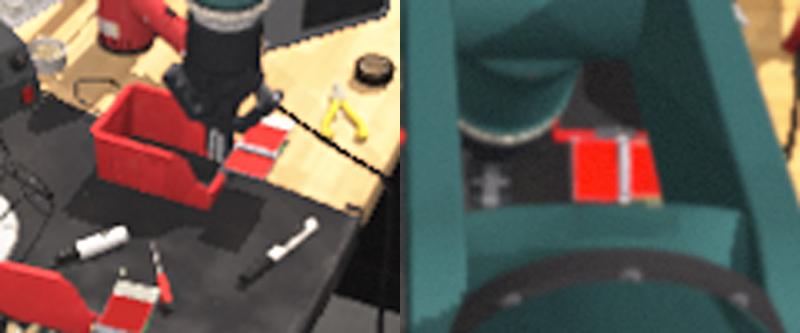

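Empty marker is now all red and flat (left panel, near (265,145)). It took 22 N of flat pressure. Next is the lug marker, yawed about +6°, approached from its −y side.

send_rows:
  motion: "0 0 0 -6 -1;40 15 0 0 -1;40 15 0 0 -1;28 10.7 0 0 -1;0 0 0 0 -1;0 0 40 0 -1;0 0 40 0 -1;0 0 8 0 -1;0 0 0 0 -1"

```text
clock: 12.6
ee_pos: [0.452, 0.187, 0.0265]
tool_rot: [[-0.104, 0.995, -0.004], [0.995, 0.104, -0.001], [-0.001, -0.004, -1.0]]
force: [0.1, 0.1, -0.6]
gripper_width: -0.0003
finger_force: 0.0
```

send_rows:
  motion: "6 0 0 0 -1;4 0 0 0 -1;1 0 0 0 -1;0 0 0 0 -1"

```text
clock: 13.0
ee_pos: [0.4531, 0.2004, 0.0286]
tool_rot: [[-0.106, 0.994, 0.002], [0.994, 0.106, 0.001], [0.0, 0.002, -1.0]]
force: [-0.5, 0.6, -0.2]
gripper_width: 0.0004
finger_force: 0.0
```

send_rows:
  motion: "1 0 0 0 -1;1 0 0 0 -1;0 0 0 0 -1"

```text
clock: 13.3
ee_pos: [0.4521, 0.202, 0.0276]
tool_rot: [[-0.105, 0.994, 0.0], [0.994, 0.105, 0.0], [0.0, 0.0, -1.0]]
force: [0.2, -0.1, -0.6]
gripper_width: 0.0002
finger_force: 0.0
```

send_rows:
  motion: "1 0 0 0 -1;1 0 0 0 -1;0 0 0 0 -1"

```text
clock: 13.6
ee_pos: [0.4519, 0.2039, 0.0275]
tool_rot: [[-0.105, 0.994, -0.0], [0.994, 0.105, 0.0], [0.0, -0.0, -1.0]]
force: [-0.7, 0.3, 1.1]
gripper_width: 0.0
finger_force: 0.0
```

send_rows:
  motion: "1 0 0 0 -1;1 0 0 0 -1;0 0 0 0 -1"

```text
clock: 13.9
ee_pos: [0.4517, 0.2059, 0.0275]
tool_rot: [[-0.105, 0.994, 0.0], [0.994, 0.105, 0.0], [0.0, 0.0, -1.0]]
force: [0.0, 0.7, -0.7]
gripper_width: 0.0005
finger_force: 0.0
```

send_rows:
  motion: "1 0 0 0 -1;0 0 0 0 -1"

```text
clock: 14.1
ee_pos: [0.4516, 0.2069, 0.0276]
tool_rot: [[-0.105, 0.994, 0.0], [0.994, 0.105, 0.0], [0.0, 0.0, -1.0]]
force: [-0.4, -0.3, -0.1]
gripper_width: 0.0
finger_force: 0.0
```

send_rows:
  motion: "1 0 0 0 -1;0 0 0 0 -1;1 0 0 0 -1;0 0 0 0 -1"

```text
clock: 14.5
ee_pos: [0.4515, 0.2078, 0.0275]
tool_rot: [[-0.106, 0.994, -0.0], [0.994, 0.106, -0.002], [-0.002, -0.0, -1.0]]
force: [1.6, -5.8, 0.2]
gripper_width: -0.0004
finger_force: 3.0
```

send_rows:
  motion: "1 0 0 0 -1;0 0 0 0 -1"

```text
clock: 14.7
ee_pos: [0.4514, 0.2078, 0.0274]
tool_rot: [[-0.107, 0.994, -0.0], [0.994, 0.107, -0.003], [-0.003, -0.0, -1.0]]
force: [1.6, -10.4, -0.3]
gripper_width: 0.0004
finger_force: 5.3
```

Contact at y≈0.2077, 10 N. Lift along the mirrored arc.

send_rows:
  motion: "0 0 -3 0 -1;0.3 0 -4 0 -1;0.7 0 -5 0 -1;0 0 0 0 -1"

```text
clock: 15.1
ee_pos: [0.4513, 0.2092, 0.0399]
tool_rot: [[-0.106, 0.994, 0.0], [0.994, 0.106, -0.002], [-0.002, -0.0, -1.0]]
force: [1.6, -8.8, 1.6]
gripper_width: -0.0003
finger_force: 4.4
```

send_rows:
  motion: "1.4 0 -6 0 -1;2 0 -6 0 -1;2.7 0 -6 0 -1;0 0 0 0 -1"

```text
clock: 15.5
ee_pos: [0.4505, 0.2155, 0.0583]
tool_rot: [[-0.106, 0.994, 0.0], [0.994, 0.106, -0.002], [-0.002, -0.0, -1.0]]
force: [0.5, -8.2, 4.7]
gripper_width: -0.0002
finger_force: 4.0
```

Same behaviour as the first marker. Continue to about 86°.

send_rows:
  motion: "3.4 0 -6.2 0 -1;4.1 0 -5.9 0 -1;4.7 0 -5.3 0 -1;5.2 0 -4.9 0 -1;5.7 0 -4.3 0 -1;0 0 0 0 -1"

```text
clock: 16.1
ee_pos: [0.4485, 0.241, 0.0846]
tool_rot: [[-0.106, 0.994, 0.001], [0.994, 0.106, 0.001], [0.001, 0.001, -1.0]]
force: [-0.1, -0.2, -0.7]
gripper_width: -0.0
finger_force: 0.0
```

send_rows:
  motion: "6.1 0 -3.6 0 -1;6.4 0 -3 0 -1;6.8 0 -2.4 0 -1;7 0 -1.6 0 -1;7 0 -0.8 0 -1;0 0 0 0 -1"

```text
clock: 16.7
ee_pos: [0.4447, 0.2741, 0.0957]
tool_rot: [[-0.106, 0.994, 0.001], [0.994, 0.106, 0.001], [0.001, 0.001, -1.0]]
force: [0.1, -0.6, -0.4]
gripper_width: -0.0003
finger_force: 0.0
```

send_rows:
  motion: "12.4 0 1 0 -1;9.5 0 2.5 0 -1;8.8 0 4.1 0 -1;8 0 5.6 0 -1;6.9 0 6.9 0 -1;0 0 0 0 -1"

```text
clock: 17.3
ee_pos: [0.439, 0.3189, 0.0742]
tool_rot: [[-0.106, 0.994, -0.002], [0.994, 0.106, -0.001], [-0.0, -0.002, -1.0]]
force: [-0.2, -0.0, 0.1]
gripper_width: -0.0002
finger_force: 0.0
```

send_rows:
  motion: "5.6 0 8 0 -1;4.1 0 8.8 0 -1;2.2 0 7.6 0 -1;0 0 4 0 -1;0 0 4 0 -1;0 0 0 0 -1"

```text
clock: 17.9
ee_pos: [0.4382, 0.3297, 0.0424]
tool_rot: [[-0.105, 0.994, -0.001], [0.994, 0.105, -0.001], [-0.0, -0.001, -1.0]]
force: [0.9, 0.2, 0.6]
gripper_width: 0.0001
finger_force: 0.0
```

send_rows:
  motion: "0 0 2 0 -1;0 0 1.5 0 -1;0 0 1 0 -1;0 0 0 0 -1"

```text
clock: 18.3
ee_pos: [0.4386, 0.3301, 0.0386]
tool_rot: [[-0.105, 0.994, 0.0], [0.994, 0.105, 0.0], [0.0, 0.0, -1.0]]
force: [0.8, -0.8, -0.2]
gripper_width: -0.0
finger_force: 0.0
```

send_rows:
  motion: "0 0 1 0 -1;0 0 1 0 -1;0 0 0 0 -1"

```text
clock: 18.6
ee_pos: [0.4388, 0.3302, 0.0375]
tool_rot: [[-0.105, 0.994, 0.001], [0.994, 0.105, 0.0], [0.0, 0.001, -1.0]]
force: [-1.4, -1.5, 10.0]
gripper_width: -0.0001
finger_force: 4.8
```

Same contact height as the other one. One more millimetre of press, then lift clear and move away so the camera can see.

send_rows:
  motion: "0 0 1 0 -1;0 0 0 0 -1"

```text
clock: 18.8
ee_pos: [0.4389, 0.3302, 0.0371]
tool_rot: [[-0.105, 0.994, 0.001], [0.994, 0.105, 0.0], [0.0, 0.001, -1.0]]
force: [-3.8, -2.3, 16.7]
gripper_width: 0.0002
finger_force: 8.0
```

send_rows:
  motion: "0 0 -20 0 -1;0 0 -45 0 -1;0 0 -45 0 -1;0 0 -40 0 -1;-45 0 0 0 -1;-45 0 0 0 -1;-45 0 0 0 -1;-45 0 0 0 -1;-45 0 0 0 -1;-45 -10 0 0 -1;-45 -10 0 0 -1;-45 -10 0 0 -1"

```text
clock: 20.0
ee_pos: [0.4461, -0.0328, 0.1856]
tool_rot: [[-0.105, 0.994, 0.0], [0.994, 0.105, -0.0], [-0.0, 0.0, -1.0]]
force: [1.1, -0.3, -0.6]
gripper_width: -0.0003
finger_force: 0.0
```

send_rows:
  motion: "-45 -10 0 0 -1;-45 -10 0 0 -1;-45 -10 0 0 -1;-45 -10 0 0 -1;-45 -10 0 0 -1;-30 -5 0 0 -1;0 0 0 0 -1;0 0 0 0 -1"

```text
clock: 20.8
ee_pos: [0.4183, -0.2906, 0.1852]
tool_rot: [[-0.103, 0.995, -0.0], [0.995, 0.103, 0.001], [0.001, -0.0, -1.0]]
force: [-0.3, 0.7, 0.1]
gripper_width: -0.0002
finger_force: 0.0
```

```bash
python3 - <<'E'
from h import *
import cv2
t=camera("top")[:,:,::-1];a=camera("side")[:,:,::-1]
o=cv2.imread("pics/top0.png")
cv2.imwrite("pics/g.png",np.vstack([cv2.resize(t[185:260,140:490],(800,171),interpolation=cv2.INTER_CUBIC),cv2.resize(o[185:260,140:490],(800,171),interpolation=cv2.INTER_CUBIC),cv2.resize(a[140:200,240:400],(667,250),interpolation=cv2.INTER_CUBIC)[:,:].copy() if 0 else cv2.copyMakeBorder(cv2.resize(a[135:265,240:400],(308,250),interpolation=cv2.INTER_CUBIC),0,0,0,492,0)]))
s=get_state();print(s["clock"],s["ee_pos"],s["force"])
E
```

```text
20.9 [ 0.4184164  -0.28922654  0.18525431] [ 0.14818769  0.58567265 -0.33018119]
```

View pics/g.png

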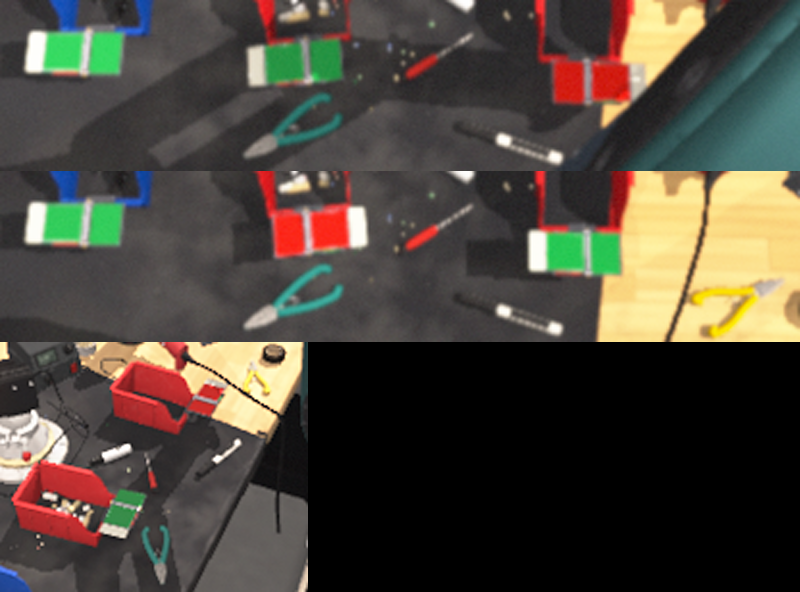

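The top view shows the lug marker all green at (295,62), the empty marker all red at (595,82) and the blue marker still green. The pliers, driver and pen match the first picture, and the cutters are visible untouched in the side view. Handing in.

```bash
python3 -c "
from plant import *
print(close_job())"
```

```text
the job is handed in; nothing more can be done
None
```

The job is handed in at about 21 s: in the last pictures the empty bin's marker is flat on red, the lug bin's is flat on green, and the blue bin's marker and the loose tools look unmoved; `close_job` returned no verdict.

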